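# Swap the reorder marker for a fresh cassette in the packed stock row

### The job

The delivery is in: lift the red reorder marker out of the row of cassettes and hang it by its window on the sprung hook, lowering it gently so that the hook never hits its bottom stop, then let go and wait until it has stopped bobbing. Then set the new yellow-labelled cassette on the rack's apron, nose first before the place the marker left, and push it in between the neighbours until it is fully home and flush with the row. The neighbours should only be nudged aside, not toppled or put elsewhere; leave the bottles, jar and cartons alone.

Things in the scene. Friction and masses are not known exactly. Their poses are not given: they have to be found in the camera images.
- rack: Fixed teal rack, 210 (x) by 169 (y) mm, origin under its centre, +x to its back, away from the robot. Floor top at z = 10 mm. Back stop's inner face at x = +99 mm, 60 mm high. Side cheeks 50 mm high, 157 mm apart inside, only at x > -3 mm; from x = -105 to -3 mm the floor is an open apron. Home: the new cassette's origin at x = +47 to +49 mm, y at the marker's former place, x axis along the rack's.
- row_front (a point): Point on the rack floor, middle of the row, in the plane of the cassettes' fronts (x = -3 mm of the rack, z = 10 mm); axes as the rack. Six places along y, at +-57.5, +-34.5, +-11.5 mm, hold five stock cassettes and the marker, origins at x = +47 mm of the rack, x axes along the rack's. About 10 mm is free between each end of the row and its cheek, so that the row can spread.
- new_cassette: New cassette: cream case, yellow label on tail and top, 100 (x) by 32 (y) by 80 (z) mm, 0.18 kg, standing left of the rack. Origin: centre of underside. Flat tail at x = -50 mm. +x is the nose, which goes in first: from x = +20 it narrows to a 12 mm wide round tip at x = +50 mm. The marker leaves a gap of 24 mm: the neighbours must slide apart by some 8 mm. Home, its tail is flush with the row's fronts.
- marker: Reorder marker: upright red plate, 60 (x) by 14 (y, thickness) by 160 (z) mm, about 0.15 kg (heavy foot), loose in one of the four inner places of the row, 80 mm above the cassettes, 4.5 mm free each side. Origin: centre of underside. A window runs through it along y: 36 mm wide, from z = 62 mm up to a gabled top (95 mm in the middle, 77 at the sides). Grip it across its thickness at z = 110 to 160 mm.
- marker_window (a point): Centre of the marker's window: 78 mm above its underside, in the middle of its width and thickness.
- hook_seat (a point): Where the marker's window should hang: top of the sprung hook's level round arm, 8 mm thick, 190 mm above the table when unloaded; moves with the hook. The arm points along +y, away from its post 90 mm behind (top 15 mm above the seat, orange collar 36 mm across). The arm is level to 28 mm ahead of the seat, then turns up: its tip, up to 40 mm ahead, reaches 11 mm above the seat. z is up.
- hook (a joint): Travel of the sprung hook in m: 0 unloaded, grows as it dips; bottom stop at 0.060. Spring about 59 N/m with a small preload: the hanging marker pulls it down by some 18 to 30 mm, and it bobs for about 1.5 s before it settles.
- stock1: Stock cassette in the row, white with blue label: 100 (x) by 22 (y) by 80 (z) mm, 0.12 kg, upright. Origin: centre of its underside. Always at the +y end of the row.
- stock2: Stock cassette in the row, white with green label: 100 (x) by 22 (y) by 80 (z) mm, 0.12 kg, upright. Origin: centre of its underside.
- stock3: Stock cassette in the row, white with orange label: 100 (x) by 22 (y) by 80 (z) mm, 0.12 kg, upright. Origin: centre of its underside.
- stock4: Stock cassette in the row, white with purple label: 100 (x) by 22 (y) by 80 (z) mm, 0.12 kg, upright. Origin: centre of its underside.
- stock5: Stock cassette in the row, white with dark grey label: 100 (x) by 22 (y) by 80 (z) mm, 0.12 kg, upright. Origin: centre of its underside. Always at the -y end of the row.
- saline: Bystander: clear bottle, 68 mm across, 170 mm tall. Origin: centre of its underside.
- saline2: Bystander: clear bottle, 68 mm across, 170 mm tall. Origin: centre of its underside.
- pill_jar: Bystander: amber jar, 52 mm across, 80 mm tall. Origin: centre of its underside.
- carton_red: Bystander: white carton with a red band, 100 by 55 by 35 mm, lying flat. Origin: centre of its underside.
- carton_blue: Bystander: white carton with a blue band, 90 by 50 by 30 mm, lying flat. Origin: centre of its underside.

How it is judged (in metres and radians):
On the way, in this order (a step that is already met when the one before it is completed fails the run):
1. the marker hangs by its window on the sprung hook, let go, and the hook has stopped bobbing, before the new cassette is moved (value of joint hook between 0.01 and 0.045 m and velocity of joint hook between -0.01 and 0.01 m/s and horizontal distance between marker_window and hook_seat below 0.045 m and height (world z) of marker above 0.03 m and angle between marker's own z axis and vertical below 0.5 rad and linear speed of marker below 0.03 m/s and angular speed of marker below 0.3 rad/s and contact force between marker and the fingers below 0.05 N and distance of new_cassette from where it was at the start of the episode below 0.02 m), for 0.4 s.
2. the new cassette is fully home in the row, upright (x of new_cassette in the frame of rack between 0.042 and 0.056 m and y of new_cassette in the frame of rack between -0.075 and 0.075 m and z of new_cassette in the frame of rack between 0.006 and 0.014 m and angle between new_cassette's own z axis and vertical below 0.1 rad and angle between the x axis of new_cassette and the x axis of rack, either way round below 0.1 rad), for 0.2 s.
At the end, for the whole second after the job is handed in: New cassette upright and straight (0.1 rad) in the row, at rest, its origin at x = 42 to 56 mm of the rack; stock cassettes upright (0.12 rad), each within 16 mm of its start; marker let go and still on the hook (window within 45 mm of the seat), the hook dipped 10 to 45 mm and still (all of step 2 and linear speed of new_cassette below 0.01 m/s and angle between each of stock1, stock2, stock3, stock4, stock5's own z axis and vertical below 0.12 rad and distance of each of stock1, stock2, stock3, stock4, stock5 from where it was at the start of the episode below 0.016 m and value of joint hook between 0.01 and 0.045 m and velocity of joint hook between -0.01 and 0.01 m/s and horizontal distance between marker_window and hook_seat below 0.045 m and height (world z) of marker above 0.03 m and angle between marker's own z axis and vertical below 0.5 rad and linear speed of marker below 0.03 m/s and angular speed of marker below 0.3 rad/s and contact force between marker and the fingers below 0.05 N); the robot touches nothing.
It fails at once if a stock cassette of the row was toppled (over 0.35 rad) (angle between any of stock1, stock2, stock3, stock4, stock5's own z axis and vertical above 0.35 rad).
It fails at once if the hook was driven down to its bottom stop (beyond 55 mm) (value of joint hook above 0.055 m).
It fails at once if a bystander bottle, jar or carton was shifted by more than 30 mm (distance of any of saline, saline2, pill_jar, carton_red, carton_blue from where it was at the start of the episode above 0.03 m).
It also fails if it takes over 69 s, if anything falls off the work surface, if the arm or the gripper's body presses on something with over 40 N, if the wrist force passes 120 N, or if a joint passes its speed limit or range.

### The arm

A 6-joint arm with a two-finger parallel gripper is mounted at the origin on the work surface. World frame = base frame: x ahead of the robot, y to its left, z up, the work surface at z = 0. Lengths are in m, angles in degrees, forces in N, time in s.
With the tool pointing down it reaches from about 0.35 to 0.8 m from the base axis. Payload 7.3 kg.
Tool frame: the origin (TCP) lies at the very end of the fingers, on their centre line; the grasp point (between the pads) lies arm.pinch_z behind it (arm.pinch_z is the distance from the TCP to the grasp point, in m); x points along the fingers, z is the direction in which the jaws open and shut, and the axes are right-handed (so a half turn about x gives the same grasp; the last joint's range is limited). The gripper opens to 85 mm and grips with 20 to 120 N. Pads are 22 mm wide; open, the fingers measure 114 mm over their backs; the gripper's body (76 mm by 85 mm) begins 54 mm behind the grasp point. The pads swing forward as they close: fully open they stand 13 mm farther back than shut.
Start: joints at [-75.745, 19.595, 87.324, -0, 73.075, -8.365], TCP at [0.202, -0.485, 0.2] pointing down, gripper open.
Joint ranges: [-145.02, 145.02], [-44.19, 115.74], [2.07, 154.8], [-57.11, 237.11], [16.16, 152.29], [-177.93, 177.93]. Speed limits (degrees/s): [147.25, 147.25, 180, 180, 180, 180].

### API

Orientations are given as [roll, pitch, yaw] about the fixed x, y, z axes, in that order (R = Rz(yaw) Ry(pitch) Rx(roll)).
In Python, from cell import arm, cams gives the robot as it stands. The module is installed in compiled form; this text tells all that it offers.
- The arm moves only by the shell command python3 -m crank 'ROWS' [OPENING] [FORCE]. ROWS is JSON, one flat list of numbers, 4 for each row, row after row: the shift along the tool's x, y, z in mm, then the turn about the tool's x in rad. In form: [tx, ty, tz, twist, tx, ty, tz, twist, ...]. A call has 1 to 8 rows; each row is the pose to reach, as a shift and turn from the pose measured when the call began, along the tool's axes at that moment; what a row does not reach only later rows make up. A row lasts 1/8 s, in which the tool goes at most 62.5 mm and 10.7 degrees, less where a joint would pass 70% of its speed; a pose out of reach is approached as far as the arm can. A call with a gripper value outside its range is refused whole. OPENING is the finger opening in mm, from 0 to 85.4, set as the call begins (- or left out, the last holds). The fingers move at their own pace and stop on an object; FORCE is the grip in N (left out, the last holds). Time passes only in rows, so rows that repeat a pose let the fingers close. It gives the time, the measured TCP pose, the force and the opening at its end, in the units of the state.
- arm.get_state(): the state, without advancing time (a new reading comes with each control period).
- cams.capture(name): name is "side" or "top" or "wrist"; returns a dict with "img" (400x640x3 uint8, blue, green, red), "depth" (400x640 float32, m along the optical axis (not along the pixel's ray), 0 where there is no reading), "mtx" (3x3 intrinsics, pixels), "position" and "orientation" of the camera in the world; the wrist camera has in their place "hand_eye" (4x4, takes a point from camera to tool coordinates, whose origin is the TCP and whose axes are the tool frame's). Camera axes: x right, y up, looking along -z (the intrinsics and any distortion apply to the point x, -y, -z); pixel columns grow to the right and rows downward; lengths in m; the calibration is good to about 2 mm. A picture is of the moment at which its call begins: read the wrist's pose just before it.
- arm.sign_off(): hands the job in, once; it reports no verdict.
The state is a dict: "clock": time; "joints": joint angles; "joint_vel": joint speeds; "effort": joint torques, N m; "position": TCP position; "tcp_rot": TCP orientation; "force": force on the tool from outside, world axes, zero at the start; "torque": the same for the moment, N m; "width": opening from 0.0 (shut) to 1.0 (fully open).
Only numpy, scipy, OpenCV 4.12 (cv2) and the standard library are available. Lean on these libraries where they do the work, as an engineer would, in place of code of your own. Each camera call takes 0.05 s, during which the arm holds its last target. There are 200 camera calls.

## Working session

There is one attempt and no reset: what is moved stays moved. The work goes in short steps, Python scripts to look and compute and a shell command to move; the robot and the scene stay as the last step left them, time stands still between calls to the robot, and variables do not carry over. Pictures are saved under pics/ and viewed, about 8 in all and at most 12, crops included, and the job is handed in when it is done.

```bash
mkdir -p pics
cat > h.py <<'E'
import numpy as np, cv2
from cell import arm, cams
from scipy.spatial.transform import Rotation as R
def rot(o): return R.from_euler('xyz',o,degrees=True).as_matrix()
def pose(c,s=None):
    if 'hand_eye' in c:
        T=np.eye(4);T[:3,:3]=rot(s['tcp_rot']);T[:3,3]=s['position'];return T@np.array(c['hand_eye'])
    T=np.eye(4);o=np.array(c['orientation']);T[:3,:3]=o if o.shape==(3,3) else rot(o);T[:3,3]=c['position'];return T
def cloud(c,s=None):
    T=pose(c,s);K=c['mtx'];d=c['depth'];v,u=np.mgrid[:d.shape[0],:d.shape[1]]
    p=np.stack([(u-K[0][2])/K[0][0]*d,-(v-K[1][2])/K[1][1]*d,-d],-1)
    P=p@T[:3,:3].T+T[:3,3];P[d==0]=np.nan;return P
E
python3 - <<'E'
from h import *
s=arm.get_state();print(s);print(arm.pinch_z)
for n in('side','top'):
    c=cams.capture(n);print(n,c['mtx'],c['position'],c['orientation'],[k for k in c])
    cv2.imwrite(f'pics/{n}0.png',c['img']);np.savez(f'{n}0.npz',img=c['img'],P=cloud(c))
E
```

```text
{'clock': 0.0, 'joints': array([-7.57423471e+01,  1.96371285e+01,  8.73748021e+01,  3.59144386e-04,
        7.30733509e+01, -8.36463505e+00]), 'joint_vel': array([-0.06509705,  0.0052082 , -0.08265364, -0.03428356, -0.03781418,
        0.01655316]), 'effort': array([-1.41365905e-03, -4.33681047e+01, -2.46013677e+01, -1.80632469e-04,
        7.84308737e-03, -1.06869632e-05]), 'position': array([ 0.20186624, -0.4841845 ,  0.1992345 ]), 'tcp_rot': array([171.40463534,  89.9147178 , 104.02681848]), 'force': array([ 0.49964329, -0.21422897, -0.16272928]), 'torque': array([ 0.02920397, -0.02384492,  0.04682206]), 'width': 0.9988816445344632}
0.0187
side [[376.29581994   0.         320.6396024 ]
 [  0.         376.29581994 200.1754251 ]
 [  0.           0.           1.        ]] [ 0.48370429 -0.58445078  0.76923339] [44.64205559 -1.0586399  -7.75378307] ['img', 'depth', 'mtx', 'position', 'orientation']
top [[371.4082962    0.         318.07522519]
 [  0.         371.4082962  199.66015912]
 [  0.           0.           1.        ]] [0.3980901  0.0198134  1.11003158] [  9.59195347   0.25255871 -91.6502681 ] ['img', 'depth', 'mtx', 'position', 'orientation']
```

View pics/top0.png

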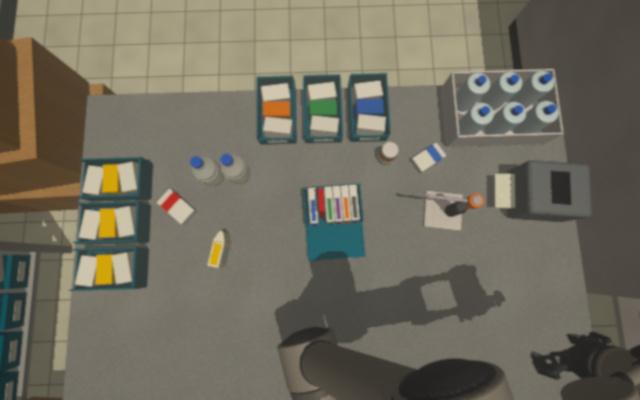

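View pics/side0.png

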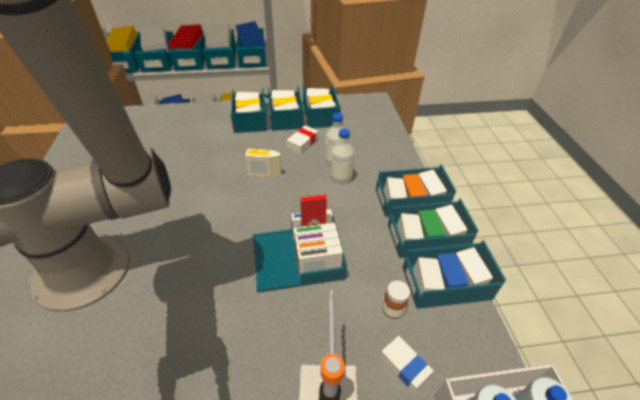

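The top view shows the rack at about (335,222) with the marker second from the left (320,203). The new cassette is at (218,250) with its nose up-right. The hook arm runs (397..450,196) and the orange collar is at (476,200).

```bash
cat > m.py <<'E'
from h import *
for n in('top','side'):
    z=np.load(f'{n}0.npz');img=z['img'];P=z['P'];hsv=cv2.cvtColor(img,cv2.COLOR_BGR2HSV);H,S,V=cv2.split(hsv)
    ok=~np.isnan(P[...,0])
    def rep(name,m):
        q=P[m&ok]
        if len(q)<4: print(n,name,len(q));return
        r=cv2.minAreaRect((q[:,:2]*1000).astype(np.float32))
        print(n,name,len(q),'med',np.median(q,0).round(3),'min',np.percentile(q,3,axis=0).round(3),'max',np.percentile(q,97,axis=0).round(3),'rect',np.round(r[0],0),np.round(r[1],0),round(r[2],1))
    x,y,zz=P[...,0],P[...,1],P[...,2]
    near=(x>.25)&(x<.8)
    rep('collar',(H>5)&(H<18)&(S>150)&(zz>.12)&(y<-.15)&(y>-.6))
    rep('arm',(zz>.165)&(zz<.24)&(y<-.17)&(y>-.5)&near&(S<90)&(x<.6))
    rep('marker',((H<6)|(H>174))&(S>150)&(zz>.13)&(y>-.1)&(y<.3))
    rep('markerall',((H<6)|(H>174))&(S>150)&(abs(y)<.2)&near)
    rep('teal',(H>82)&(H<100)&(S>120)&(abs(y)<.2)&near&(zz<.02))
    rep('rowtop',(zz>.08)&(zz<.105)&(abs(y)<.2)&near&(V>120))
    rep('yellow',(H>20)&(H<34)&(S>120)&(y>.2)&(y<.45)&(x<.5)&(x>.1))
    rep('newtop',(zz>.072)&(zz<.09)&(y>.2)&(y<.45)&(x<.5)&(x>.1))
    rep('bottles',(zz>.1)&(y>.2)&(y<.45)&(x>.45)&(x<.8))
E
python3 m.py
```

```text
top collar 76 med [ 0.531 -0.362  0.2  ] min [ 0.523 -0.382  0.184] max [ 0.554 -0.356  0.204] rect [ 537. -368.] [34. 25.] 26.4
top arm 204 med [ 0.547 -0.325  0.191] min [ 0.532 -0.378  0.186] max [ 0.557 -0.249  0.207] rect [ 550. -314.] [140.  21.] 78.9
top marker 109 med [0.556 0.012 0.17 ] min [0.529 0.007 0.156] max [0.584 0.019 0.174] rect [556.  12.] [57. 12.] 2.8
top markerall 122 med [0.554 0.013 0.17 ] min [0.528 0.007 0.084] max [0.583 0.019 0.174] rect [556.  12.] [57. 12.] 3.1
top teal 1734 med [ 0.464 -0.026  0.011] min [ 0.417 -0.103  0.007] max [0.508 0.05  0.015] rect [606.  27.] [449. 180.] 19.9
top rowtop 1401 med [ 0.562 -0.037  0.09 ] min [ 0.512 -0.181  0.082] max [0.707 0.042 0.094] rect [598. -92.] [146. 319.] 29.1
top yellow 174 med [0.429 0.307 0.081] min [0.403 0.293 0.078] max [0.457 0.319 0.084] rect [430. 306.] [23. 59.] 78.2
top newtop 403 med [0.44  0.301 0.081] min [0.399 0.284 0.075] max [0.486 0.322 0.084] rect [444. 302.] [33. 98.] 76.9
top bottles 964 med [0.663 0.305 0.123] min [0.64  0.229 0.103] max [0.695 0.353 0.172] rect [669. 296.] [ 66. 
[... 433 characters left out ...]
min [0.532 0.003 0.093] max [0.586 0.016 0.17 ] rect [577.  91.] [192.  56.] 78.0
side teal 2388 med [ 0.464 -0.04   0.009] min [ 0.416 -0.109  0.006] max [0.603 0.05  0.015] rect [602.  -9.] [382. 394.] 1.8
side rowtop 1651 med [ 0.561 -0.043  0.089] min [ 0.514 -0.092  0.081] max [0.611 0.033 0.097] rect [598. -91.] [145. 315.] 29.2
side yellow 105 med [0.432 0.308 0.079] min [0.406 0.293 0.077] max [0.459 0.322 0.082] rect [437. 360.] [134.  59.] 84.9
side newtop 260 med [0.441 0.297 0.078] min [0.399 0.283 0.073] max [0.487 0.32  0.081] rect [445. 302.] [38. 99.] 78.5
side bottles 762 med [0.666 0.254 0.126] min [0.642 0.227 0.102] max [0.695 0.342 0.17 ] rect [672. 289.] [ 65. 132.] 2.5
```

```bash
cat >> m.py <<'E'
print('----')
for n in('top','side'):
    z=np.load(f'{n}0.npz');img=z['img'];P=z['P'];H,S,V=cv2.split(cv2.cvtColor(img,cv2.COLOR_BGR2HSV));x,y,zz=P[...,0],P[...,1],P[...,2]
    m=(zz>.18)&(zz<.196)&(y<-.23)&(y>-.345)&(x>.5)&(x<.6)
    q=P[m]; v=cv2.fitLine((q[:,:2]).astype(np.float32),cv2.DIST_HUBER,0,.005,.005).ravel()
    print(n,'arm',v.round(4),'yaw of y axis',np.degrees(np.arctan2(-v[0]*np.sign(v[1]),abs(v[1]))),'z',np.median(q[:,2]))
    for a in np.arange(-.26,-.36,-.01):
        k=q[abs(q[:,1]-a)<.005]; print(round(a,2),k[:,0].mean().round(4) if len(k) else None,k[:,2].mean().round(4) if len(k) else None)
    tip=P[(zz>.18)&(zz<.22)&(y<-.2)&(y>-.27)&(x>.5)&(x<.6)];print('tip',tip[np.argsort(-tip[:,1])[:6]].round(3))
    m=(H>82)&(H<100)&(S>120)&(zz<.02)&(x>.38)&(x<.495)&(abs(y+.03)<.12)
    q=P[m&(zz>.0)];r=cv2.minAreaRect((q[:,:2]*1000).astype(np.float32));print(n,'apron',r,cv2.boxPoints(r).round(0).tolist())
    m=(zz>.085)&(zz<.095)&(x>.49)&(x<.63)&(y<.06)&(y>-.12);q=P[m];r=cv2.minAreaRect((q[:,:2]*1000).astype(np.float32));print('row',r,cv2.boxPoints(r).round(0).tolist())
    m=((H<6)|(H>174))&(S>150)&(zz>.13)&(abs(y)<.1);q=P[m];v=cv2.fitLine((q[:,:2]).astype(np.float32),cv2.DIST_HUBER,0,.005,.005).ravel();print('marker',v,np.degrees(np.arctan(v[1]/v[0])))
E
python3 m.py | sed '1,/----/d'
```

```text
top arm [ 0.1352  0.9908  0.5495 -0.3003] yaw of y axis -7.7702456 z 0.18964700209277963
-0.26 0.5546 0.1904
-0.27 0.5541 0.1903
-0.28 0.5529 0.1887
-0.29 0.5509 0.1897
-0.3 0.5494 0.1896
-0.31 0.5482 0.1894
-0.32 0.5473 0.1893
-0.33 0.5449 0.1891
-0.34 0.544 0.1895
-0.35 None None
tip [[ 0.558 -0.244  0.2  ]
 [ 0.556 -0.245  0.198]
 [ 0.555 -0.246  0.203]
 [ 0.558 -0.246  0.203]
 [ 0.561 -0.247  0.2  ]
 [ 0.555 -0.249  0.192]]
top apron ((452.5119934082031, -26.716232299804688), (85.6764907836914, 163.63388061523438), 1.1171247959136963) [[408.0, 54.0], [411.0, -109.0], [497.0, -108.0], [494.0, 56.0]]
row ((559.5364379882812, -23.295654296875), (101.3938217163086, 136.98486328125), 2.774867534637451) [[506.0, 43.0], [512.0, -94.0], [613.0, -89.0], [607.0, 48.0]]
marker [0.9990104  0.04447741 0.55582416 0.01247432] 2.5492086
side arm [ 0.1533  0.9882  0.5507 -0.2981] yaw of y axis -8.817751 z 0.1882491617131375
-0.26 0.5566 0.1884
-0.27 0.5551 0.1878
-0.28 0.5537 0.1878
-0.29 0.5519 0.1878
-0.3 0.5505 0.188
-0.31 0.5488 0.1883
-0.32 0.5474 0.1881
-0.33 0.5458 0.188
-0.34 0.5442 0.1882
-0.35 None None
tip [[ 0.557 -0.245  0.198]
 [ 0.56  -0.245  0.198]
 [ 0.558 -0.246  0.2  ]
 [ 0.555 -0.246  0.197]
 [ 0.562 -0.247  0.197]
 [ 0.555 -0.248  0.196]]
side apron ((453.45684814453125, -29.490829467773438), (85.12570190429688, 170.0777130126953), 1.0038796663284302) [[409.0, 55.0], [412.0, -115.0], [498.0, -114.0], [495.0, 56.0]]
row ((560.6795043945312, -23.84381866455078), (99.67720794677734, 138.2326202392578), 2.5034067630767822) [[508.0, 43.0], [514.0, -95.0], [613.0, -91.0], [607.0, 47.0]]
marker [0.9986129  0.05265228 0.5578896  0.00534993] 3.0181491
```

```bash
python3 -m crank '[0,0,0,0]' 60 40; python3 -c "
from h import *
s=arm.get_state();print(rot(s['tcp_rot']).round(3),s['position'],s['width'])
c=cams.capture('wrist');print(c['hand_eye'],c['mtx'])"
```

```text
clock: 0.22
position: [0.2018, -0.484, 0.1989]
tcp_rot: [171.6, 89.9, 104.2]
force: [0.3, 0.4, 0.6]
width: 0.819
[[-0.001  0.923  0.385]
 [ 0.002  0.385 -0.923]
 [-1.     0.    -0.002]] [ 0.20178676 -0.48399297  0.19894925] 0.8192344784670371
[[ 1.31194182e-03  3.04176792e-01 -9.52614695e-01 -1.74633872e-01]
 [-2.10506108e-04  9.52615578e-01  3.04176784e-01  7.78244239e-02]
 [ 9.99999117e-01 -1.98531032e-04  1.31380729e-03  1.29098341e-03]
 [ 0.00000000e+00  0.00000000e+00  0.00000000e+00  1.00000000e+00]] [[325.6599094    0.         321.1361956 ]
 [  0.         325.6599094  203.49008864]
 [  0.           0.           1.        ]]
```

```bash
cat > go.py <<'E'
import sys
from h import *
s=arm.get_state();M=rot(s['tcp_rot']);p=s['position']
print('t',round(s['clock'],2),'pos',p.round(4),'yaw_y',round(np.degrees(np.arctan2(M[1,1],M[0,1])),2),'F',np.round(s['force'],2),'w',round(s['width'],3))
for a in sys.argv[1:]:
    x,y,z,w=map(float,a.split(','));d=M.T@(np.array([x,y,z])-p)*1000
    tw=-np.radians((w-np.degrees(np.arctan2(M[1,1],M[0,1]))+180)%360)+np.pi
    print(a,'->',d.round(1),'twist',round(tw,3))
E
python3 go.py .40,-.15,.27,2.6 .558,.012,.27,2.6
```

```text
t 0.28 pos [ 0.2018 -0.484   0.1989] yaw_y 22.62 F [-0.64  0.6   0.32] w 0.732
.40,-.15,.27,2.6 -> [ -70.5  311.4 -232.2] twist 0.349
.558,.012,.27,2.6 -> [ -70.2  519.6 -321. ] twist 0.349
```

```bash
python3 -m crank '[-40,10,-20,0.1, -70,50,-60,0.2, -70,90,-100,0.3, -70,140,-135,0.349, -70,190,-165,0.349, -70,240,-195,0.349, -70,290,-222,0.349, -70,340,-246,0.349]' 60 40; python3 go.py .558,.012,.27,2.6
```

```text
clock: 1.27
position: [0.4219, -0.1245, 0.2698]
tcp_rot: [176.7, 89.9, 89.3]
force: [-0.2, -1.0, 0.4]
width: 0.701
t 1.27 pos [ 0.4219 -0.1245  0.2698] yaw_y 2.64 F [-0.2  -1.05  0.38] w 0.701
.558,.012,.27,2.6 -> [ 1.000e-01  1.422e+02 -1.301e+02] twist 0.001
```

```bash
python3 -m crank '[0,40,-35,0, 0,85,-75,0, 0,125,-115,0, 0,142,-130,0, 0,142,-130,0]'
cat > w.py <<'E'
import sys
from h import *
s=arm.get_state();c=cams.capture('wrist');P=cloud(c,s);n=sys.argv[1]
cv2.imwrite(f'pics/{n}.png',c['img']);np.savez(f'{n}.npz',img=c['img'],P=P)
H,S,V=cv2.split(cv2.cvtColor(c['img'],cv2.COLOR_BGR2HSV));z=P[...,2]
m=((H<6)|(H>174))&(S>130)&(z>.16)&(z<.18)&(abs(P[...,1])<.1)
q=P[m]
if len(q):
    print('red',len(q),np.median(q,0),cv2.minAreaRect((q[:,:2]*1000).astype(np.float32)))
for zc,t in((.09,'rowtop'),):
    m=(abs(z-zc)<.006)&(P[...,0]>.49)&(P[...,0]<.63)&(abs(P[...,1]+.02)<.12);q=P[m]
    if len(q): r=cv2.minAreaRect((q[:,:2]*1000).astype(np.float32));print(t,np.median(q[:,2]),r,cv2.boxPoints(r).round(0).tolist())
E
python3 w.py w1; python3 go.py .558,.012,.131,2.6
```

```text
clock: 1.9
position: [0.5582, 0.0131, 0.2692]
tcp_rot: [-151.0, 89.9, 121.8]
force: [-0.6, -0.6, -0.0]
width: 0.699
red 1039 [0.56263592 0.01242209 0.17056004] ((559.9098510742188, 12.217842102050781), (59.766029357910156, 13.257925987243652), 2.5796122550964355)
rowtop 0.09063629044031568 ((561.14111328125, -22.424034118652344), (99.98079681396484, 137.33090209960938), 2.7489070892333984) [[508.0, 44.0], [515.0, -93.0], [614.0, -89.0], [608.0, 49.0]]
t 1.95 pos [0.5576 0.0121 0.2695] yaw_y 2.71 F [ 0.59  0.1  -0.18] w 0.705
.558,.012,.131,2.6 -> [138.5   0.6   0.4] twist 0.002
```

View pics/w1.png

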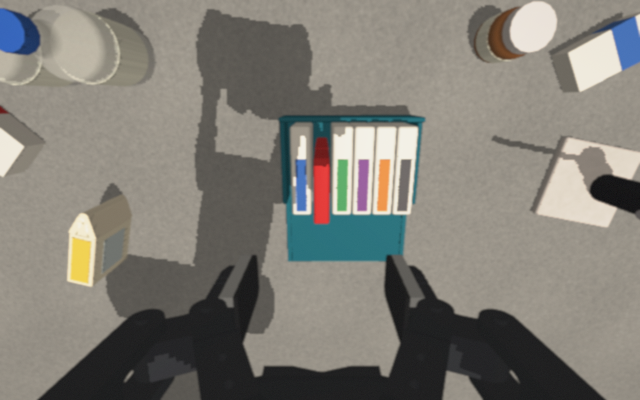

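The wrist view shows the marker at (321,180), between blue (302,185) and green (343,185) and central between the fingers. The measured position agrees, so I'll descend and grip.

```bash
python3 -m crank '[30,1,0,0, 70,2,0,0, 110,2,0,0, 134,2,0,0, 138,2,0,0, 138,2,0,0]' 45; python3 -m crank '[0,0,0,0,0,0,0,0,0,0,0,0,0,0,0,0,0,0,0,0,0,0,0,0]' 0 40;  python3 go.py .56,.012,.235,2.6
```

```text
clock: 2.7
position: [0.5596, 0.0117, 0.1324]
tcp_rot: [-177.8, 89.9, 94.8]
force: [0.9, -0.3, 0.6]
width: 0.528
clock: 3.45
position: [0.5604, 0.0117, 0.1339]
tcp_rot: [110.1, 89.8, 22.8]
force: [-0.7, -0.7, 7.1]
width: 0.145
t 3.45 pos [0.5604 0.0117 0.1339] yaw_y 2.67 F [-0.74 -0.69  7.11] w 0.145
.56,.012,.235,2.6 -> [-1.011e+02 -1.000e-01 -4.000e-01] twist 0.001
```

```bash
python3 -m crank '[-8,0,0,0, -25,0,0,0, -50,0,0,0, -75,0,0,0, -100,0,0,0, -112,0,0,0, -116,0,0,0, -116,0,0,0]';  python3 w.py w2; python3 go.py .54,-.09,.25,-3 .565,-.195,.237,-8.2 .5525,-.2835,.237,-8.2
```

```text
clock: 4.45
position: [0.5598, 0.0116, 0.2492]
tcp_rot: [127.3, 89.9, 39.9]
force: [0.2, 0.5, -2.3]
width: 0.143
red 75 [0.58909681 0.01307608 0.17122611] ((588.9354858398438, 13.523722648620605), (1.185328483581543, 12.136239051818848), 6.705272674560547)
rowtop 0.09062968345834765 ((561.7420043945312, -22.311492919921875), (99.42552185058594, 137.14564514160156), 2.713834524154663) [[509.0, 44.0], [515.0, -93.0], [615.0, -88.0], [608.0, 49.0]]
t 4.5 pos [0.5597 0.0116 0.2489] yaw_y 2.67 F [-0.21  0.02 -2.35] w 0.142
.54,-.09,.25,-3 -> [ -1.2 -24.4 100.6] twist 0.099
.565,-.195,.237,-8.2 -> [ 11.7  -4.3 206.7] twist 0.19
.5525,-.2835,.237,-8.2 -> [ 11.6 -20.9 294.5] twist 0.19
```

View pics/w2.png

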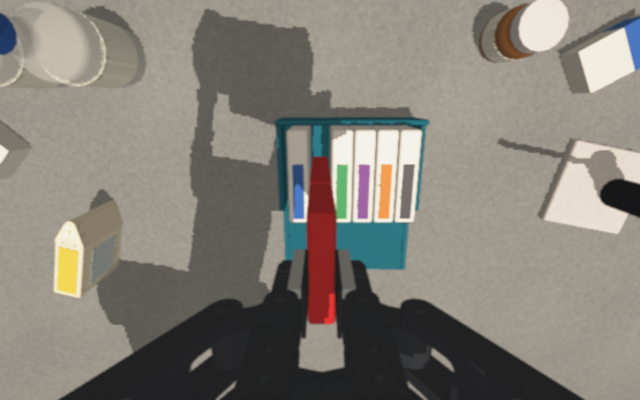

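The marker at (320,230) is held straight and the row stands undisturbed. Next I carry it to a point ahead of the hook tip.

```bash
python3 -m crank '[0,0,20,0.02, 0,0,60,0.06, 0,-2,105,0.12, 0,-4,145,0.16, 4,-4,180,0.19, 10,-4,200,0.19, 12,-4,206,0.19, 12,-4,206,0.19]'
python3 - <<'E'
from h import *
c=cams.capture('side');P=cloud(c);cv2.imwrite('pics/s3.png',cv2.resize(c['img'][180:380,200:440],None,fx=3,fy=3))
H,S,V=cv2.split(cv2.cvtColor(c['img'],cv2.COLOR_BGR2HSV))
m=((H<6)|(H>174))&(S>130)&(P[...,1]<-.12)&(P[...,1]>-.25);q=P[m];print(len(q),np.percentile(q,[1,50,99],axis=0).round(3))
E
python3 go.py .5525,-.2835,.237,-8.2
```

```text
clock: 5.5
position: [0.5651, -0.1938, 0.2362]
tcp_rot: [-172.9, 89.9, 88.9]
force: [-1.1, -0.3, -1.9]
width: 0.14
1390 [[ 0.535 -0.212  0.118]
 [ 0.562 -0.2    0.217]
 [ 0.592 -0.188  0.28 ]]
t 5.55 pos [ 0.5653 -0.1934  0.2366] yaw_y -8.17 F [-0.3  -0.22 -1.07] w 0.143
.5525,-.2835,.237,-8.2 -> [-0.5  0.1 91. ] twist 0.001
```

View pics/s3.png

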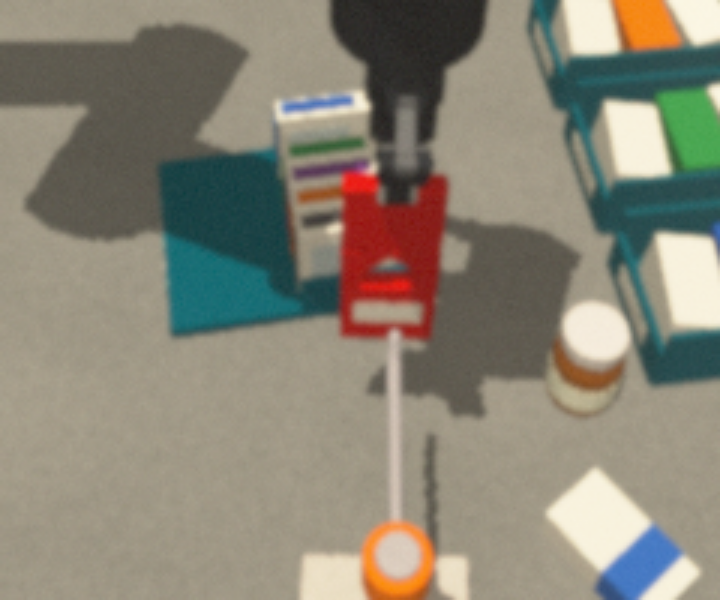

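The marker hangs square to the hook arm, with the window line up with the tip at crop (395,330). The depth suggests the underside is about 4 mm high, so I lower 3 mm and slide on, watching the force.

```bash
python3 -m crank '[3,0,5,0, 3,0,15,0, 3,0,27,0, 3,0,39,0, 3,0,50,0, 3,0,60,0, 3,0,65,0, 3,0,65,0]'
python3 - <<'E'
from h import *
c=cams.capture('side');P=cloud(c);cv2.imwrite('pics/s4.png',cv2.resize(c['img'][180:380,200:440],None,fx=3,fy=3))
for lo,hi in((-.35,-.27),):
    z=P[(P[...,1]>lo)&(P[...,1]<hi)&(P[...,2]>.12)&(P[...,2]<.23)&(P[...,0]>.52)&(P[...,0]<.58)];print(np.percentile(z,[5,50,95],axis=0).round(3))
E
python3 go.py .5525,-.2835,.2335,-8.2
```

```text
clock: 6.55
position: [0.556, -0.258, 0.2334]
tcp_rot: [176.3, 89.9, 78.1]
force: [0.0, 0.2, -2.0]
width: 0.146
[[ 0.542 -0.346  0.186]
 [ 0.549 -0.312  0.188]
 [ 0.556 -0.274  0.19 ]]
t 6.6 pos [ 0.5561 -0.2577  0.2335] yaw_y -8.17 F [ 0.1   0.67 -1.9 ] w 0.145
.5525,-.2835,.2335,-8.2 -> [-0.1  0.1 26.1] twist 0.0
```

View pics/s4.png

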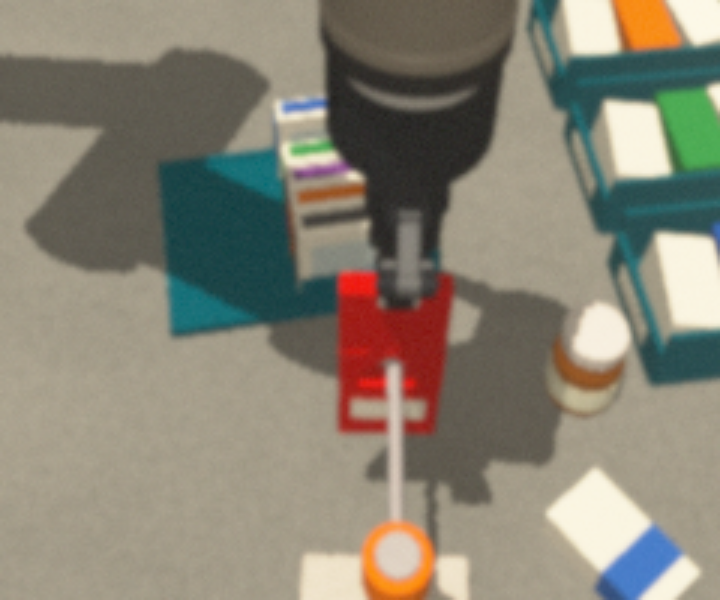

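The arm now enters the window (it vanishes into the plate at crop (393,365)) and there is no contact force. I'll slide the rest of the way and lower gently.

```bash
python3 -m crank '[0,0,7,0, 0,0,16,0, 0,0,23,0, 0,0,26,0, 3,0,26,0, 8,0,26,0, 12,0,26,0, 14,0,26,0]'; python3 -m crank '[3,0,0,0, 6,0,0,0, 9,0,0,0, 12,0,0,0, 15,0,0,0, 17,0,0,0, 18,0,0,0, 18,0,0,0]';python3 go.py
```

```text
clock: 7.6
position: [0.5524, -0.2832, 0.219]
tcp_rot: [-178.6, 89.9, 83.2]
force: [0.3, -0.7, -1.6]
width: 0.141
clock: 8.6
position: [0.5524, -0.2831, 0.201]
tcp_rot: [-179.3, 89.9, 82.5]
force: [-0.5, -0.9, -0.5]
width: 0.148
t 8.6 pos [ 0.5524 -0.2831  0.201 ] yaw_y -8.16 F [-0.46 -0.88 -0.45] w 0.148
```

```bash
cat > f.py <<'E'
from h import *
F=[]
for i in range(4):
    F.append(arm.get_state()['force']); c=cams.capture('side')
P=cloud(c);z=P[(P[...,1]>-.345)&(P[...,1]<-.295)&(P[...,2]>.11)&(P[...,2]<.23)&(P[...,0]>.535)&(P[...,0]<.57)]
print('F',np.mean(F,0).round(2),'armz',np.percentile(z[:,2],[25,50,75]).round(4),len(z))
E
python3 f.py; python3 -m crank '[3,0,0,0, 6,0,0,0, 6,0,0,0, 6,0,0,0]'; python3 f.py
```

```text
F [ 0.11 -0.48 -0.38] armz [0.1662 0.1672 0.168 ] 148
clock: 9.3
position: [0.5525, -0.2831, 0.1951]
tcp_rot: [174.9, 89.9, 76.7]
force: [0.5, -0.3, -0.3]
width: 0.147
F [ 0.45 -0.33 -0.12] armz [0.1611 0.1618 0.1625] 136
```

```bash
python3 -m crank '[0,0,0,0,0,0,0,0,0,0,0,0,0,0,0,0]' 40; python3 -m crank '[-5,0,0,0, -20,0,0,0, -45,0,0,0, -75,0,0,0, -105,0,0,0, -125,0,0,0, -130,0,0,0]'
python3 - <<'E'
from h import *
c=cams.capture('side');cv2.imwrite('pics/s5.png',cv2.resize(c['img'][180:380,200:440],None,fx=3,fy=3))
E
python3 f.py;python3 go.py .50,.05,.30,-8.2
```

```text
clock: 10.0
position: [0.5524, -0.2831, 0.1951]
tcp_rot: [178.1, 89.9, 79.9]
force: [-0.1, 0.2, 0.0]
width: 0.466
clock: 10.88
position: [0.5528, -0.2837, 0.3278]
tcp_rot: [97.2, 89.8, -1.0]
force: [0.5, -0.3, 0.9]
width: 0.475
F [-0.43 -0.   -0.03] armz [0.1637 0.1645 0.1656] 140
t 11.12 pos [ 0.5521 -0.2832  0.3241] yaw_y -8.16 F [-0.18 -0.41 -0.45] w 0.467
.50,.05,.30,-8.2 -> [  25.3  -98.8 -322.4] twist 0.001
```

View pics/s5.png

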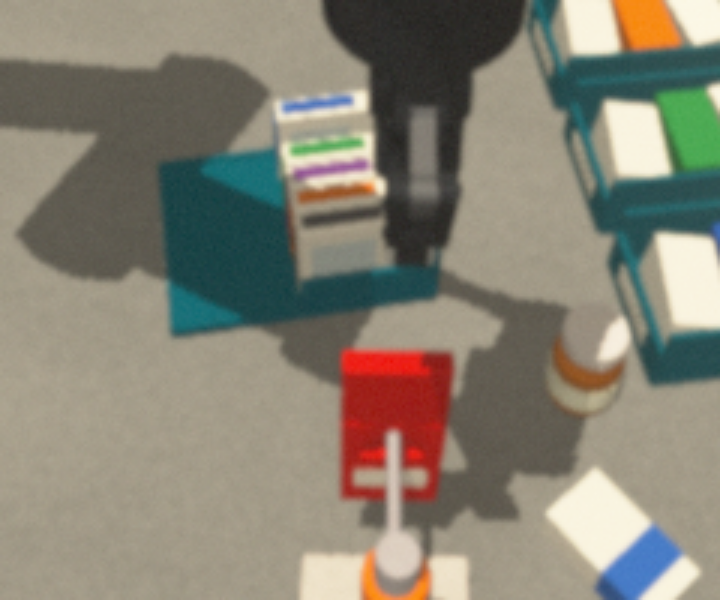

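The marker hangs upright on the hook (crop (395,425)), and the dip is about 24 mm. Now I move above the new cassette.

```bash
python3 go.py .41,.309,.27,-13; python3 -m crank '[0,-10,-25,0, 0,-20,-70,0, 0,-32,-120,0, 0,-47,-175,0, 0,-62,-230,0, 0,-76,-285,0, 10,-92,-340,0, 20,-105,-395,0.05]' 62 40; python3 go.py .41,.309,.27,-13
```

```text
t 11.12 pos [ 0.5521 -0.2832  0.3241] yaw_y -8.16 F [-0.18 -0.41 -0.45] w 0.467
.41,.309,.27,-13 -> [  56.3 -224.6 -565.9] twist 0.084
clock: 12.12
position: [0.5033, 0.1245, 0.3048]
tcp_rot: [-139.0, 89.8, 119.9]
force: [0.5, 0.1, 0.2]
width: 0.728
t 12.12 pos [0.5033 0.1245 0.3048] yaw_y -11.09 F [0.52 0.09 0.24] w 0.728
.41,.309,.27,-13 -> [  35.6 -127.  -163. ] twist 0.033
```

```bash
python3 -m crank '[5,-25,-45,0, 15,-60,-85,0, 25,-95,-125,0.03, 33,-120,-155,0.033, 35,-127,-163,0.033, 35,-127,-163,0.033]'; python3 w.py w6
python3 - <<'E'
from h import *
z=np.load('w6.npz');P=z['P'];q=P[(abs(P[...,2]-.081)<.006)&(abs(P[...,0]-.44)<.08)&(abs(P[...,1]-.3)<.06)]
r=cv2.minAreaRect((q[:,:2]*1000).astype(np.float32));print(len(q),np.median(q[:,2]),r,cv2.boxPoints(r).round(0).tolist())
E
python3 go.py .4123,.3094,.031,-13
```

```text
clock: 12.88
position: [0.4099, 0.3089, 0.2702]
tcp_rot: [-121.5, 89.8, 135.5]
force: [0.1, 0.3, 1.0]
width: 0.724
rowtop 0.08976249857999974 ((509.8193664550781, 19.580005645751953), (55.11634826660156, 13.73265552520752), 77.0617446899414) [[497.0, -6.0], [510.0, -9.0], [523.0, 45.0], [509.0, 48.0]]
2315 0.08092270177071315 ((445.9088134765625, 302.4241943359375), (32.01699447631836, 99.443359375), 76.8199462890625) [[394.0, 298.0], [491.0, 276.0], [498.0, 307.0], [401.0, 329.0]]
t 12.93 pos [0.4104 0.3084 0.2705] yaw_y -12.99 F [ 0.41 -0.44 -0.29] w 0.722
.4123,.3094,.031,-13 -> [239.5   2.2  -0.9] twist 0.0
```

```bash
python3 -m crank '[50,4,-2,0.004, 105,4,-2,0.004, 160,4,-2,0.004, 205,4,-2,0.004, 230,4,-2,0.004, 239,4,-2,0.004, 239,4,-2,0.004]'; python3 -m crank '[0,0,0,0,0,0,0,0,0,0,0,0,0,0,0,0,0,0,0,0]' 0 50;  python3 go.py
```

```text
clock: 13.8
position: [0.4151, 0.3095, 0.0317]
tcp_rot: [-132.9, 89.8, 123.8]
force: [-0.6, -0.2, 0.4]
width: 0.729
clock: 14.42
position: [0.4162, 0.3099, 0.0331]
tcp_rot: [175.2, 89.8, 71.9]
force: [0.1, 0.4, 7.4]
width: 0.362
t 14.43 pos [0.4162 0.3099 0.0331] yaw_y -13.27 F [0.11 0.4  7.4 ] w 0.362
```

```bash
python3 -m crank '[-5,0,0,0, -20,0,0,0, -40,0,0,0, -55,0,0,0, -60,0,0,0]'; python3 go.py .4206,.0056,.092,2.7
```

```text
clock: 15.05
position: [0.4166, 0.31, 0.0945]
tcp_rot: [161.2, 89.7, 58.0]
force: [0.6, 0.6, -2.1]
width: 0.361
t 15.05 pos [0.4166 0.31   0.0945] yaw_y -13.27 F [ 0.61  0.6  -2.15] w 0.361
.4206,.0056,.092,2.7 -> [  1.   73.8 295.4] twist -0.279
```

```bash
python3 -m crank '[0,5,20,0, 0,15,60,-0.05, 0,27,110,-0.12, 0,40,160,-0.18, 0,52,210,-0.24, 0,64,255,-0.279, 0,71,285,-0.279, 0,74,295,-0.279]'; python3 -m crank '[0,0,0,0,0,0,0,0]'; python3 w.py w7
python3 - <<'E'
from h import *
c=cams.capture('top');P=cloud(c)
q=P[(P[...,2]>.125)&(P[...,2]<.15)&(abs(P[...,0]-.45)<.08)&(abs(P[...,1])<.06)]
z=np.load('w7.npz');P=z['P']
q=P[(P[...,2]>.13)&(P[...,2]<.15)&(P[...,0]>.44)&(P[...,0]<.56)&(abs(P[...,1])<.04)]
print(len(q),np.median(q,0));
for x in np.arange(.44,.52,.01):
    k=q[abs(q[:,0]-x)<.004,1]
    if len(k): print(round(x,2),np.percentile(k,[1,99]).round(4),k.mean().round(4))
cv2.imwrite('pics/t7.png',cv2.resize(c['img'][150:280,270:400],None,fx=4,fy=4))
E
python3 go.py .4206,.0056,.043,2.7
```

```text
clock: 16.05
position: [0.4199, 0.0039, 0.0926]
tcp_rot: [158.6, 89.7, 71.1]
force: [0.5, -0.0, -1.9]
width: 0.358
clock: 16.3
position: [0.4195, 0.0045, 0.0924]
tcp_rot: [167.4, 89.7, 80.0]
force: [0.1, -0.2, -1.1]
width: 0.361
rowtop 0.09063027129495073 ((528.50390625, -23.87989044189453), (34.51493835449219, 137.2147216796875), 2.805727481842041) [[508.0, 44.0], [515.0, -93.0], [549.0, -92.0], [542.0, 45.0]]
9394 [0.46676826 0.00554098 0.14016783]
0.44 [-0.0114  0.0197] 0.0042
0.45 [-0.0111  0.0201] 0.0046
0.46 [-0.0104  0.0207] 0.0051
0.47 [-0.0099  0.021 ] 0.0055
0.48 [-0.0073  0.0184] 0.0057
0.49 [-0.0027  0.0151] 0.0063
0.5 [0.0019 0.0116] 0.0067
t 16.4 pos [0.4198 0.0047 0.0925] yaw_y 2.62 F [-0.97  0.44 -1.81] w 0.357
.4206,.0056,.043,2.7 -> [49.5  0.8 -0.6] twist -0.001
```

View pics/w7.png

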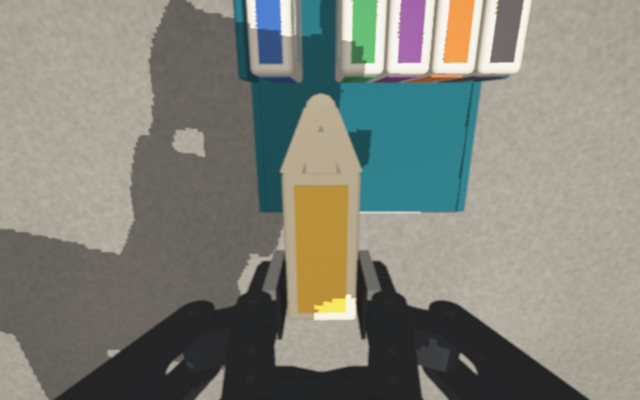

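The wrist view shows the nose at (320,100) before the gap (300–337, 60). By the numbers it is about 2 mm too far right, so I correct that while lowering onto the apron.

```bash
python3 -m crank '[10,1,-2,0, 25,1,-2,0, 38,1,-2,0, 45,1,-2,0, 49,1,-2,0, 50,1,-2,0, 50,1,-2,0]'; python3 f.py; python3 go.py
```

```text
clock: 17.27
position: [0.4206, 0.0072, 0.0432]
tcp_rot: [161.4, 89.7, 74.0]
force: [-2.1, 0.8, 6.2]
width: 0.357
F [-3.06  0.99  6.31] armz [0.1638 0.1648 0.1656] 141
t 17.48 pos [0.4206 0.0072 0.0431] yaw_y 2.62 F [-2.84  1.16  5.59] w 0.361
```

```bash
python3 -m crank '[-1,3,0,0, -1,8,0,0, -1,14,0,0, -1,20,0,0, -1,26,0,0, -1,32,0,0, -1,37,0,0, -1,40,0,0]'; python3 -m crank '[0,4,0,0, 0,8,0,0, 0,12,0,0, 0,16,0,0, 0,20,0,0, 0,24,0,0, 0,26,0,0, 0,26,0,0]'; python3 w.py w8; python3 go.py
```

```text
clock: 18.48
position: [0.4602, 0.0092, 0.044]
tcp_rot: [176.2, 89.7, 88.8]
force: [-1.8, 1.2, -1.6]
width: 0.361
clock: 19.48
position: [0.4865, 0.0104, 0.044]
tcp_rot: [171.7, 89.7, 84.4]
force: [0.1, 0.7, -1.2]
width: 0.36
rowtop 0.09088244523426647 ((545.3662719726562, -20.46015167236328), (109.5973129272461, 145.93003845214844), 1.9565355777740479) [[488.0, 51.0], [493.0, -95.0], [603.0, -92.0], [598.0, 54.0]]
t 19.52 pos [0.4865 0.0104 0.044 ] yaw_y 2.63 F [ 0.07  0.87 -2.66] w 0.361
```

View pics/w8.png

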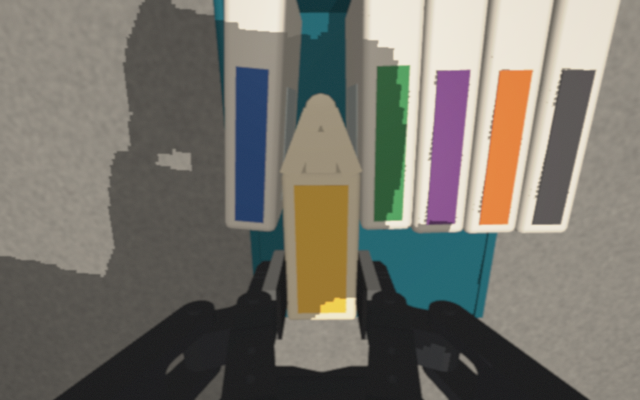

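The nose is well into the gap: tip at (320,95), blue shifted left, green to the right, all upright, fingers still behind the row fronts (row about 230). I go 8 mm further, release, and then push from the tail.

```bash
python3 -m crank '[0,3,0,0, 0,6,0,0, 0,8,0,0, 1,8,0,0, 1,8,0,0]'; python3 go.py;  python3 -m crank '[0,0,0,0,0,0,0,0,0,0,0,0]' 56; python3 -m crank '[-10,0,0,0, -40,0,0,0, -70,0,0,0, -85,-10,0,0, -85,-30,0,0, -85,-46,0,0, -85,-48,0,0, -85,-48,0,0]'; python3 -m crank '[0,0,0,0,0,0,0,0,0,0,0,0,0,0,0,0]' 0; python3 w.py w9; python3 go.py
```

```text
clock: 20.15
position: [0.495, 0.0107, 0.0432]
tcp_rot: [156.6, 89.7, 69.2]
force: [0.4, 0.7, -0.5]
width: 0.359
t 20.15 pos [0.495  0.0107 0.0432] yaw_y 2.63 F [ 0.36  0.7  -0.53] w 0.359
clock: 20.52
position: [0.4952, 0.0106, 0.0433]
tcp_rot: [152.3, 89.7, 64.9]
force: [-0.1, 0.0, -0.1]
width: 0.652
clock: 21.52
position: [0.4472, 0.0079, 0.1283]
tcp_rot: [148.7, 89.7, 61.3]
force: [0.1, 0.6, 0.2]
width: 0.659
clock: 22.02
position: [0.4472, 0.0079, 0.1282]
tcp_rot: [150.0, 89.7, 62.6]
force: [-0.4, 0.3, -0.7]
width: 0.001
rowtop 0.0907406676771485 ((536.675048828125, -19.367218017578125), (91.94522094726562, 145.74911499023438), 2.669625997543335) [[487.0, 51.0], [494.0, -94.0], [586.0, -90.0], [579.0, 56.0]]
t 22.07 pos [0.4472 0.0079 0.1282] yaw_y 2.61 F [ 0.22  0.48 -0.38] w -0.002
```

View pics/w9.png

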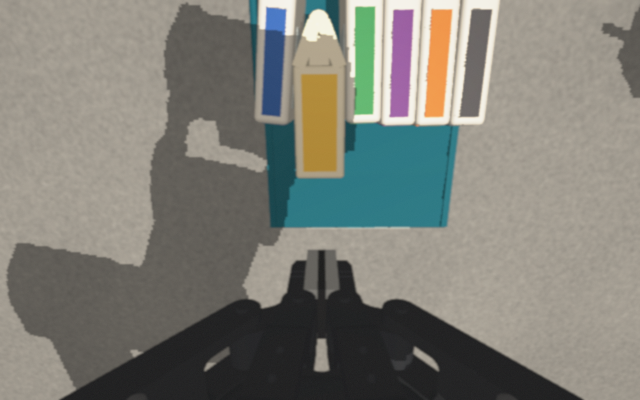

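The cassette stands straight in the gap: tail at (320,177), row fronts at row 122. The fingers are shut behind it. I measure the tail exactly before pushing.

```bash
cat > r.py <<'E'
import sys
from h import *
z=np.load(sys.argv[1]);P=z['P'];img=z['img'];H,S,V=cv2.split(cv2.cvtColor(img,cv2.COLOR_BGR2HSV))
a=np.radians(2.7);ex=np.array([np.cos(a),np.sin(a)]);ey=np.array([-ex[1],ex[0]]);O=np.array([.5615,-.0223])-.047*ex
X=(P[...,:2]-O)@ex*1000;Y=(P[...,:2]-O)@ey*1000;t=(abs(P[...,2]-.09)<.005)&(abs(Y)<90)&(X>-120)&(X<110)
lab=t&(H>17)&(H<34)&(S>110)&(Y>10)
print('yellow',lab.sum(),'X',np.percentile(X[lab],[1,99]).round(1),'Y',np.percentile(Y[lab],[1,50,99]).round(1))
r=cv2.minAreaRect(np.stack([X[lab],Y[lab]],-1).astype(np.float32));print(r)
m=t&(abs(Y-np.median(Y[lab]))<8);print('tail X',np.percentile(X[m],[0.5,1,2]).round(1))
for y in range(-75,80,4):
    k=t&(abs(Y-y)<1); 
    if k.sum()>20: print(y,np.percentile(X[k],[1]).round(1),end='; ')
p=(arm.get_state()['position'][:2]-O);print('\nTCP rack',p@ex*1000,p@ey*1000)
E
python3 r.py w9.npz; python3 go.py
```

```text
yellow 3338 X [-31.8  26.8] Y [25.2 36.  46.6]
((-2.5888118743896484, 36.045745849609375), (60.087135314941406, 21.7911434173584), 0.4706500470638275)
tail X [-36.6 -36.  -34.6]
-67 [-1.3]; -63 [-1.2]; -59 [-1.9]; -55 [-1.9]; -51 [-1.8]; -47 [-0.2]; -43 [-1.8]; -39 [-1.8]; -35 [-1.7]; -31 [-1.8]; -27 [-1.8]; -23 [-1.1]; -19 [-1.7]; -15 [-1.7]; -11 [-1.6]; -7 [-2.1]; -3 [0.3]; 1 [-0.5]; 5 [-0.5]; 9 [-0.5]; 13 [-0.5]; 17 [0.1]; 21 [-36.]; 25 [-36.1]; 29 [-36.]; 33 [-36.]; 37 [-35.6]; 41 [-35.8]; 45 [-36.]; 49 [-35.9]; 53 [19.2]; 57 [-1.1]; 61 [-1.5]; 65 [-0.9]; 69 [-0.5]; 73 [-0.8]; 77 [0.9]; 
TCP rack -65.72200612324133 35.566091591112354
t 22.07 pos [0.4472 0.0079 0.1282] yaw_y 2.61 F [ 0.22  0.48 -0.38] w -0.002
```

```bash
python3 -m crank '[20,0,0,0, 50,0,0,0, 75,0,0,0, 84,0,0,0, 84,6,0,0, 84,12,0,0, 84,16,0,0, 84,16,0,0]'; python3 -m crank '[0,4,0,0, 0,8,0,0, 0,12,0,0, 0,16,0,0, 0,20,0,0, 0,24,0,0, 0,27,0,0, 0,27,0,0]'; python3 w.py w10; python3 r.py w10.npz; python3 go.py
```

```text
clock: 23.08
position: [0.4641, 0.009, 0.0447]
tcp_rot: [139.9, 89.7, 52.5]
force: [0.8, -0.3, 0.2]
width: -0.001
clock: 24.08
position: [0.4917, 0.0102, 0.0449]
tcp_rot: [131.4, 89.6, 44.0]
force: [0.2, -0.8, -0.3]
width: -0.006
rowtop 0.09070351086206721 ((552.205810546875, -18.788063049316406), (106.00932312011719, 147.77099609375), 2.3333981037139893) [[496.0, 53.0], [502.0, -95.0], [608.0, -90.0], [602.0, 57.0]]
yellow 7776 X [-4.2 54.5] Y [25.2 36.  46.6]
((24.954431533813477, 35.9210090637207), (60.069889068603516, 21.994792938232422), 0.721397876739502)
tail X [-13.8 -10.3  -9.8]
-67 [-0.8]; -63 [-0.5]; -59 [-0.2]; -55 [-0.2]; -51 [-1.2]; -47 [2.3]; -43 [-0.7]; -39 [-0.1]; -35 [-0.]; -31 [-0.8]; -27 [-1.1]; -23 [-0.7]; -19 [-0.1]; -15 [-0.1]; -11 [-0.1]; -7 [-0.6]; -3 [2.7]; 1 [1.5]; 5 [1.1]; 9 [1.]; 13 [0.7]; 17 [1.3]; 21 [-14.4]; 25 [-14.4]; 29 [-10.2]; 33 [-10.1]; 37 [-9.9]; 41 [-13.8]; 45 [-14.3]; 49 [-8.4]; 53 [38.9]; 57 [0.8]; 61 [0.7]; 65 [0.5]; 69 [1.]; 73 [0.5]; 77 [0.4]; 
TCP rack -21.25436121526148 35.75555924985224
t 24.12 pos [0.4916 0.0102 0.0449] yaw_y 2.62 F [ 0.28 -0.53 -0.39] w 0.001
```

```bash
python3 -m crank '[0,3,0,0, 0,6,0,0, 0,8,0,0, 0,8.5,0,0, 0,8.5,0,0, 0,8.5,0,0]'; python3 go.py; python3 -m crank '[0,-10,0,0, 0,-25,0,0, 0,-40,0,0, -20,-50,0,0, -60,-60,0,0, -100,-60,0,0, -115,-60,0,0,-115,-60,0,0]'; python3 w.py w11; python3 r.py w11.npz; python3 f.py; python3 go.py
```

```text
clock: 24.88
position: [0.5003, 0.0106, 0.045]
tcp_rot: [129.4, 89.6, 42.0]
force: [-0.4, 0.3, -0.8]
width: 0.001
t 24.88 pos [0.5003 0.0106 0.045 ] yaw_y 2.62 F [-0.41  0.25 -0.77] w 0.001
clock: 25.88
position: [0.44, 0.0072, 0.1606]
tcp_rot: [114.7, 89.5, 27.3]
force: [0.4, 0.3, 0.6]
width: -0.003
rowtop 0.09073201419469473 ((547.736083984375, -19.112777709960938), (72.43087005615234, 146.8219757080078), 2.010615825653076) [[509.0, 53.0], [514.0, -94.0], [587.0, -91.0], [581.0, 56.0]]
yellow 2914 X [ 4.1 62.7] Y [25.4 35.9 46.6]
((33.48906326293945, 36.19412612915039), (59.93074035644531, 21.530765533447266), 0.6625568270683289)
tail X [-1.4 -0.7 -0. ]
-67 [-1.6]; -63 [-1.6]; -59 [-2.1]; -55 [-2.9]; -51 [-2.3]; -47 [0.7]; -43 [-1.6]; -39 [-1.6]; -35 [-2.3]; -31 [-2.2]; -27 [-1.9]; -23 [-1.5]; -19 [-1.5]; -15 [-2.2]; -11 [-2.2]; -7 [-2.2]; -3 [0.8]; 1 [-0.1]; 5 [-0.1]; 9 [-0.1]; 13 [-0.8]; 17 [-0.1]; 21 [-0.]; 25 [-0.1]; 29 [-0.]; 33 [-0.7]; 37 [-0.7]; 41 [-0.7]; 45 [-0.7]; 49 [-0.7]; 53 [45.7]; 57 [-0.]; 61 [-1.2]; 65 [-0.7]; 69 [-0.7]; 73 [-0.7]; 77 [-0.1]; 
TCP rack -73.58275970093592 35.34416406456736
F [ 0.18  0.2  -0.24] armz [0.1636 0.1646 0.1655] 146
t 26.12 pos [0.439  0.0074 0.1587] yaw_y 2.62 F [-0.82 -0.07  0.06] w 0.001
```

View pics/w11.png

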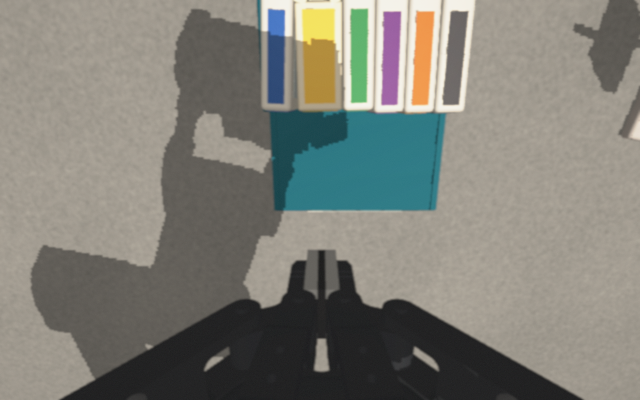

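The cassette is flush: tail at row 110, level with its neighbours, everything upright, the hook arm still at the same dipped height and the robot clear. Handing in.

```bash
python3 -m crank '[0,0,0,0,0,0,0,0]'; python3 -c "
from cell import arm; print(arm.sign_off())"
```

```text
clock: 26.38
position: [0.4388, 0.0074, 0.1582]
tcp_rot: [154.0, 89.7, 66.6]
force: [0.5, -0.8, -0.5]
width: -0.001
the job is handed in; nothing more can be done
None
```

The red marker hangs on the sprung hook, and the new cassette is fully home in the row where the marker stood. I handed the job in at about 26 s of the 69 s allowed; sign-off gives no verdict.

- **Marker:** I lowered it onto the hook until the wrist force was near zero, then let go. The hook dipped about 24 mm, and its arm height stayed the same from release to hand-in.
- **New cassette:** I set it on the apron before the gap, pushed it in while gripped, then pushed the tail home with shut fingers. The last wrist view puts its origin at about x = 48 mm of the rack, straight to within 1°. Its tail is within about 1–2 mm of the neighbours' fronts.
- **Neighbours:** they stand upright, spread by roughly 4–5 mm at most. The two next to the cassette also slid back 1–2 mm.
- **Bystanders and robot:** I never moved near the bottles, jar or cartons, but I did not measure them again. The arm was clear of everything at hand-in.

**Disagreement:** the side camera put the carried marker about 4 mm higher than I expected from the grip. I lowered it 3 mm to be safe, and it went onto the hook without touching. No other check failed.

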